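# Call the colleague and point out the die and the tape

## Robot

A 6-joint arm with a two-finger parallel gripper is mounted at the origin on a cart in front of the work surface, level with it; the furniture and walls round the work are solid. World frame = base frame: x ahead of the robot, y to its left, z up, the work surface at z = 0. Lengths are in mm, angles in rad, forces in N, time in s.
With the tool pointing down it reaches from about 350 to 875 mm from the base axis. Payload 4.2 kg.
Tool frame: the origin (TCP) lies between the finger pads; the fingertips stand 17 mm ahead of it and the grasp point (between the pads) lies 2 mm behind it (nose_length is the distance from the TCP to the fingertips, in mm); z points along the fingers, y is the direction in which the jaws open and shut (so a half turn about z gives the same grasp; the last joint's range is limited). The gripper opens to 85 mm and grips with 20 to 120 N. Pads are 22 mm wide; open, the fingers measure 114 mm over their backs; the gripper's body (76 mm by 85 mm) begins 54 mm behind the grasp point. The pads swing forward as they close: fully open they stand 13 mm farther back than shut.
Start: joints at [-1.027, 0.385, 0.008, 0, -1.194, -0.259], TCP at [175.62, -599.797, 227.312] pointing down, gripper open.
Joint ranges: [-3.14, 3.14], [-1.21, 2.06], [-1.07, 1.41], [-3.16, 2.05], [-2.99, -0.16], [-3.1, 3.1]. Speed limits (rad/s): [2.79, 2.79, 3.14, 3.14, 3.14, 3.14].

## Interface

Orientations are given as a unit quaternion [x, y, z, w].
In Python, from bench import * gives the robot as it stands.
- The arm moves only by the tool jog_arm, never from a script. Its argument "increments" is a list of rows, each a list of 4 numbers: the shift along the tool's x, y, z in m, then the turn about the tool's z in degrees. A call has 1 to 10 rows; each row is the pose to reach, as a shift and turn from the pose measured when the call began, along the tool's axes at that moment; what a row does not reach only later rows make up. A row lasts 1/8 s, in which the tool goes at most 62.5 mm and 10.7 degrees, less where a joint would pass 70% of its speed; a pose out of reach is approached as far as the arm can. A call with a gripper value outside its range is refused whole. "hand" is the gripper's target within -1 to 1 (fully open at 1, half-way at 0, shut at -1), set as the call begins (left out, the last holds). The fingers move at their own pace and stop on an object; the grip force is fixed at half the most. Time passes only in rows, so rows that repeat a pose let the fingers close. It gives the time, the measured TCP pose, the force and the opening at its end, in the units of the state.
- read_state(): the state, without advancing time (a new reading comes with each control period).
- get_image(name): name is "scene" or "top"; returns the picture (480x640x3 uint8, red, green, blue); there is no depth.
- calibration(name): a dict with "fx", "fy", "cx", "cy" (pixels), "position" and "rotation" of the camera in the world. Camera axes: x right, y up, looking along -z (the intrinsics and any distortion apply to the point x, -y, -z); pixel columns grow to the right and rows downward; lengths in mm; the calibration is good to about 2 mm. A picture is of the moment at which its call begins. calibration takes no time and is no camera call.
- job_done(): hands the job in, once; it reports no verdict.
The state is a dict: "clock": time; "joints": joint angles; "joint_vel": joint speeds; "joint_efforts": joint torques, N m; "position": TCP position; "ee_rot": TCP orientation; "contact_force": force on the tool from outside, world axes, zero at the start; "wrist_torque": the same for the moment, N m; "gripper_width": finger opening in mm.
Only numpy, scipy, OpenCV 4.12 (cv2) and the standard library are available. Lean on these libraries where they do the work, as an engineer would, in place of code of your own. Each camera call takes 0.05 s, during which the arm holds its last target.

## Task

Press the green call button right down with the fingertips and let it come up again, to call a colleague who is setting up the next insole order. Then show what to fetch from the blue board, without touching or moving any of the things lying about: hold the fingertips still a few centimetres above the middle of the small round steel die for about three seconds, and after that a few centimetres above the middle of the roll of black tape. Finish there, still pointing down at the black tape on the board, so that the colleague can see it.

Things in the scene. Friction and masses are not known exactly. Their poses are not given: they have to be found in the camera images.
- call_button (a joint): the call button's travel in m: 0 = up, 0.006 = fully down; a spring returns it and about 5 N push it right down
- call_button_top (a point): centre of the top face of the green button cap (32 mm across), which is pressed straight down; the cap stands in a low black housing fixed to the table at the right, behind the blue board
- die_round_top (a point): first thing to point at: small round steel die, a bright open ring 40 mm across and 35 mm high, standing on the blue board; this point is on its axis, level with its top rim, z up
- tape_black_top (a point): second thing to point at: roll of black tape lying flat on the blue board, 62 mm across and 19 mm high; this point is on the roll's axis, level with its top face, z up
- board: blue kitting board, fixed, 190 mm (x) by 620 mm (y), its surface 26 mm above the table, with a rim 5 mm higher; origin at the centre of its underside
- die_heel: not to be pointed at: larger heel-shaped steel die on the board, 74 x 64 mm and 31 mm high; origin at the centre of its underside
- spool_brown: not to be pointed at: spool of brown thread with white end discs on the board, 36 mm across and 45 mm high; origin at the centre of its underside
- eyelet_tin: open round tin with eyelets on the table near the button, 62 mm across and 20 mm high, to be left alone; origin at the centre of its underside
- die_round: the small round steel die itself; origin at the centre of its underside
- tape_black: the roll of black tape itself; origin at the centre of its underside
Not all that is in view belongs to the job. Leave any pink look-alike of the die_round alone.

How it is judged:
By the outcome, as a careful person would: the job done as asked, in the order asked, and still so for the second after the job is handed in, with the robot touching nothing.
It also fails if it takes over 54 s, if anything falls off the work surface, if the arm or the gripper's body presses on something with over 40 N, if the wrist force passes 120 N, or if a joint passes its speed limit or range.

## Working session

There is one attempt and no reset: what is moved stays moved. The work goes in short steps, Python scripts to look and compute and a tool call to move; the robot and the scene stay as the last step left them, time stands still between calls to the robot, and variables do not carry over. Pictures are saved under pics/ and viewed, and the job is handed in when it is done.

Besides the shell and the picture viewer there is one more tool, called after ">>>" in YAML: its name, and indented under it one key for each argument. jog_arm: Moves the arm, as the interface text tells. Its arguments: {"type":"object","properties":{"increments":{"type":"array"},"hand":{"type":"number"}},"required":["increments"]}

```bash
mkdir -p pics; python3 - <<'E'
from bench import *
import cv2
for n in("scene","top"):
    im=get_image(n); cv2.imwrite(f"pics/{n}0.png",im[:,:,::-1]); print(n,calibration(n))
s=read_state();print(s)
E
```

```text
scene {'fx': 529.3530438500703, 'fy': 529.3530438500703, 'cx': 321.687927050018, 'cy': 233.46487863352175, 'position': array([  96.15881745, -452.84090656,  515.75283871]), 'rotation': array([ 0.4549943 , -0.18146807, -0.2994948 ,  0.81875051])}
top {'fx': 589.3473117020587, 'fy': 589.3473117020587, 'cx': 315.02295931211916, 'cy': 247.72453307731834, 'position': array([ 389.13786908,  120.13328136, 1304.87698322]), 'rotation': array([-0.06595396,  0.06855993,  0.71118815, -0.69653501])}
{'clock': 0.1, 'joints': array([-1.02738728e+00,  3.85468649e-01,  6.74890571e-03, -3.71221315e-04,
       -1.19399736e+00, -2.58602104e-01]), 'joint_vel': array([ 0.00047735, -0.00286244,  0.00343362,  0.00039769,  0.0001253 ,
       -0.00155102]), 'joint_efforts': array([-4.21597670e-04, -3.93319702e+01,  1.88928187e+01,  4.19792712e+00,
       -2.57413922e-03,  1.03832795e-05]), 'position': array([ 175.45960518, -599.3163042 ,  226.34177287]), 'ee_rot': array([-1.41854830e-01,  9.89886991e-01,  9.51543404e-04, -2.16044763e-04]), 'contact_force': array([-0.91166456,  0.4022939 , -0.11270659]), 'wrist_torque': array([ 0.015633  ,  0.01438897, -0.03805641]), 'gripper_width': 85.38509805022898}
```

View pics/scene0.png

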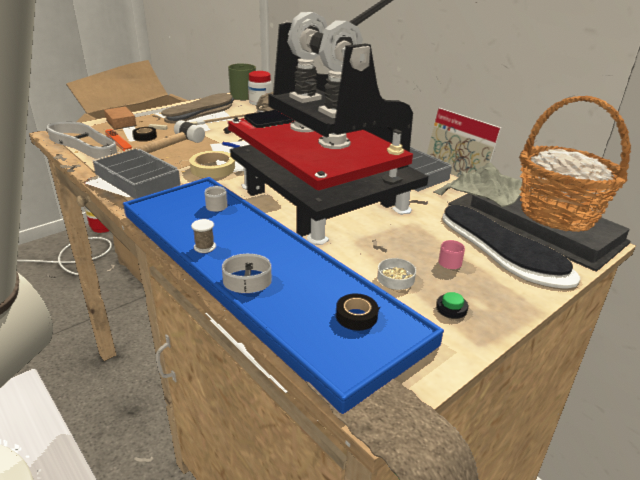

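View pics/top0.png

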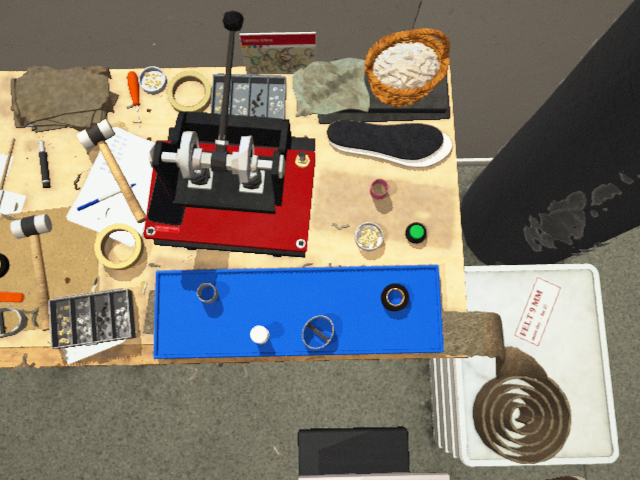

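Candidates, as scene px / top px:
- **Round die:** small grey ring on the board, (215,198) / (207,293). Look-alikes are the pink ring (451,255) / (379,189) and the heel die (247,273) / (318,332).
- **Black tape:** on the board, (357,311) / (395,297). The look-alike is a black roll off the board at the far left, (144,133) / (0,265).
- **Button:** green cap, (454,299) / (416,232). The eyelet tin next to it is at (396,274) / (369,236).

I'll check these in enlarged crops.

```bash
python3 - <<'E'
import cv2,numpy as np
s=cv2.imread("pics/scene0.png");t=cv2.imread("pics/top0.png")
def c(im,x,y,r=25,k=8): return cv2.resize(im[y-r:y+r,x-r:x+r],(266,266),interpolation=cv2.INTER_CUBIC)
a=np.hstack([c(s,215,198),c(s,357,311),c(s,454,303)])
b=np.hstack([c(t,207,293),c(t,395,297),c(t,416,232)])
cv2.imwrite("pics/crops.png",np.vstack([a,b]))
E
```

```text
(no output)
```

View pics/crops.png

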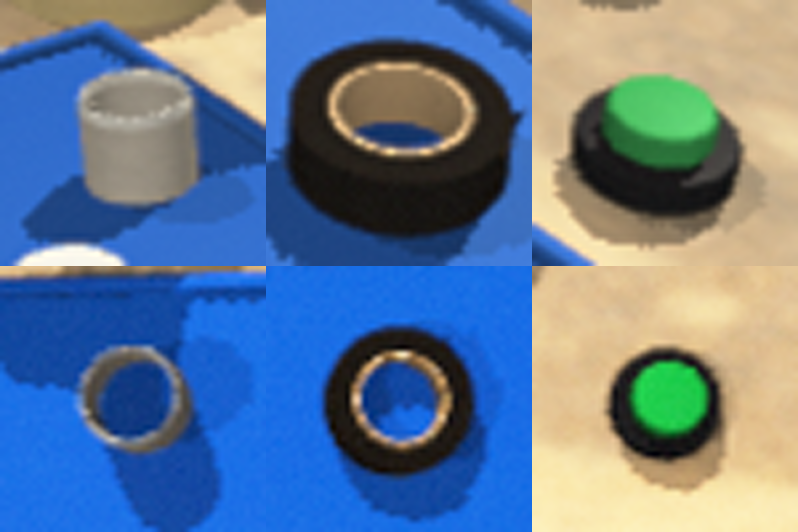

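The top row of crops (scene camera) shows an open grey ring, a black roll with a cardboard core, and the green cap. The bottom row shows the same three from the top camera. The choices are confirmed. Centres read off, scene / top:
- **Die:** (215.2,190.8) / (206.3,292.5)
- **Tape:** (357.2,306) / (395.2,296.8)
- **Button:** (453,297.7) / (416.5,231.4)

```bash
cat > h.py <<'E'
from bench import *
import numpy as np
from scipy.spatial.transform import Rotation as R
def ray(n,u,v):
    c=calibration(n); d=np.array([(u-c['cx'])/c['fx'],-(v-c['cy'])/c['fy'],-1])
    d=R.from_quat(c['rotation']).apply(d); return c['position'],d/np.linalg.norm(d)
def plane(n,u,v,z):
    p,d=ray(n,u,v); return p+d*(z-p[2])/d[2]
def tri(a,b):
    A=np.zeros((3,3));y=np.zeros(3);rs=[ray("scene",*a),ray("top",*b)]
    for p,d in rs:
        M=np.eye(3)-np.outer(d,d);A+=M;y+=M@p
    X=np.linalg.solve(A,y); return X,[np.linalg.norm(np.cross(X-p,d)) for p,d in rs]
E
python3 - <<'E'
from h import *
np.set_printoptions(precision=1,suppress=True)
for n,a,b,z in [("die",(215.2,190.8),(206.3,292.5),61),("tape",(357.2,306),(395.2,296.8),45),("btn",(453,297.7),(416.5,231.4),None),("heel",(247,263),(318,332),57),("spool",(203,226),(260,334),71),("tin",(396,268),(369,236),20),("pinkr",(452,246),(379,188),35)]:
    X,e=tri(a,b); z=X[2] if z is None else z
    print(n,X,np.array(e),plane("scene",*a,z),plane("top",*b,z))
for u,v in [(157,272),(436,266),(441,353),(155,357)]: print("board corner",plane("top",u,v,31))
print("press red corners",plane("top",301,253,100),plane("top",146,240,100),plane("top",315,140,100),tri((321,178),(301,243)))
print(R.from_quat(read_state()['ee_rot']).as_matrix())
E
```

```text
die [537.7 344.8  61.6] [0.6 0.6] [538.8 345.5  61. ] [537.2 345.2  61. ]
tape [521.3 -56.5  46.5] [0.1 0.1] [522.7 -55.3  45. ] [521.4 -56.7  45. ]
btn [ 668.7 -114.1   22.8] [0. 0.] [ 668.8 -114.1   22.8] [ 668.7 -114.1   22.8]
heel [450.  110.1  60.7] [0.8 0.8] [453.6 114.3  57. ] [449.5 110.5  57. ]
spool [447.2 231.   70.7] [0. 0.] [446.9 230.5  71. ] [447.3 230.9  71. ]
tin [659.9  -7.4  23.1] [0.5 0.5] [663.   -4.3  20. ] [661.   -8.1  20. ]
pinkr [767.8 -33.9  35.2] [0.9 0.9] [769.1 -34.1  35. ] [767.2 -33.2  35. ]
board corner [587.9 458.8  31. ]
board corner [ 588.6 -151.1   31. ]
board corner [ 401.  -150.5   31. ]
board corner [405.4 457.7  31. ]
press red corners [610.9 142.6 100. ] [645.1 465.4 100. ] [858.2 108.3 100. ] (array([623.9, 141.8, 139. ]), [np.float64(0.3902162676609262), np.float64(0.39021626766098194)])
[[-1.  -0.3 -0. ]
 [-0.3  1.   0. ]
 [ 0.   0.  -1. ]]
```

All three heights agree with the given sizes: die 61.6 vs 61, tape 46.5 vs 45, cap 22.8. Next is closing the hand and moving above the button.

```bash
cat >> h.py <<'E'
def delta(x,y,z):
    s=read_state(); d=R.from_quat(s['ee_rot']).inv().apply(np.array([x,y,z])-s['position'])/1000
    print(s['clock'],s['position'].round(1),"tool delta m",d.round(4),"F",s['contact_force'].round(2),"w",round(s['gripper_width'],1))
E
python3 -c "
from h import *
delta(668.7,-114.1,100)"
```

```text
0.1 [ 175.5 -599.3  226.3] tool delta m [-0.6097  0.3269  0.1269] F [-0.91  0.4  -0.11] w 85.4
```

>>> jog_arm:
  increments:
    - [-0.03,0.016,0,0]
    - [-0.08,0.043,0,0]
    - [-0.13,0.07,0,0]
    - [-0.18,0.097,0,0]
    - [-0.23,0.123,0,0]
    - [-0.28,0.15,0,0]
    - [-0.33,0.177,0,0]
    - [-0.38,0.204,0,0]
    - [-0.42,0.225,0,0]
    - [-0.44,0.236,0,0]
  hand: -1

```text
clock: 1.35
position: [532.6, -247.4, 226.1]
ee_rot: [-0.143, 0.99, 0.001, -0.001]
contact_force: [-0.2, 0.4, -0.2]
gripper_width: -0.3
```

```bash
python3 -c "
from h import *
delta(668.7,-114.1,100);print(read_state()['joints'].round(2))"
```

```text
1.35 [ 532.6 -247.4  226.1] tool delta m [-0.1683  0.0891  0.1262] F [-0.18  0.37 -0.24] w -0.3
[-0.16  0.32 -0.09 -0.   -1.16 -1.12]
```

>>> jog_arm:
  increments:
    - [-0.04,0.021,0,0]
    - [-0.09,0.048,0.01,0]
    - [-0.13,0.07,0.04,0]
    - [-0.16,0.085,0.08,0]
    - [-0.1683,0.0891,0.11,0]
    - [-0.1683,0.0891,0.126,0]
    - [-0.1683,0.0891,0.126,0]
    - [-0.1683,0.0891,0.126,0]

```text
clock: 2.35
position: [669.2, -115.0, 102.0]
ee_rot: [-0.142, 0.99, 0.001, 0.001]
contact_force: [0.5, 0.7, 1.4]
gripper_width: -0.7
```

```bash
python3 - <<'E'
from h import *
import cv2
delta(668.7,-114.1,42)
im=get_image("scene");cv2.imwrite("pics/s1.png",cv2.resize(im[150:390,300:620],(800,600))[:,:,::-1])
E
```

```text
2.35 [ 669.2 -115.   102. ] tool delta m [0.0003 0.0009 0.06  ] F [0.53 0.74 1.42] w -0.7
```

View pics/s1.png

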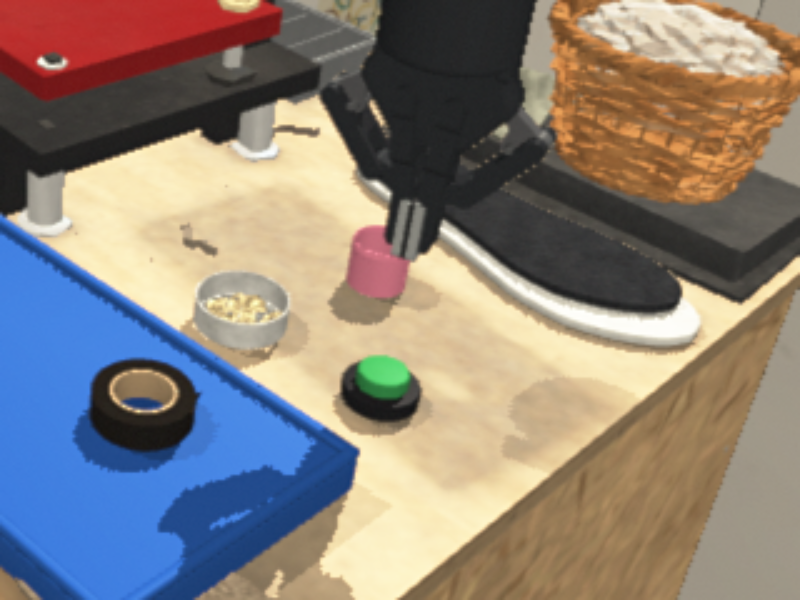

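The shut fingertips end at about crop (405,255), which is scene px (462,252), above and beyond the cap at (382,376). I'll check that against where the TCP says the tips are.

```bash
python3 -c "
from h import *
print(plane('scene',462,252,85));delta(668.7,-114.1,42)"
```

```text
[697.23234563 -97.47346038  85.        ]
2.4 [ 669.3 -114.9  102.2] tool delta m [0.0005 0.0008 0.0602] F [-0.34 -0.57 -0.1 ] w 0.2
```

```bash
python3 - <<'E'
from h import *
import cv2
im=get_image("scene");cv2.imwrite("pics/s2.png",cv2.resize(im[210:330,400:520],(600,600),interpolation=cv2.INTER_CUBIC)[:,:,::-1])
c=calibration("scene")
for z in (85,102,104):
    p=R.from_quat(c['rotation']).inv().apply(np.array([669.2,-114.9,z])-c['position']);u=c['cx']+c['fx']*p[0]/-p[2];v=c['cy']-c['fy']*p[1]/-p[2];print(z,u,v,(u-400)*5,(v-210)*5)
E
```

```text
85 460.22930370412547 263.8595855610199 301.14651852062735 269.29792780509956
102 462.1408549588927 254.06155343826163 310.7042747944635 220.30776719130813
104 462.3686842440074 252.89376960380156 311.843421220037 214.4688480190078
```

View pics/s2.png

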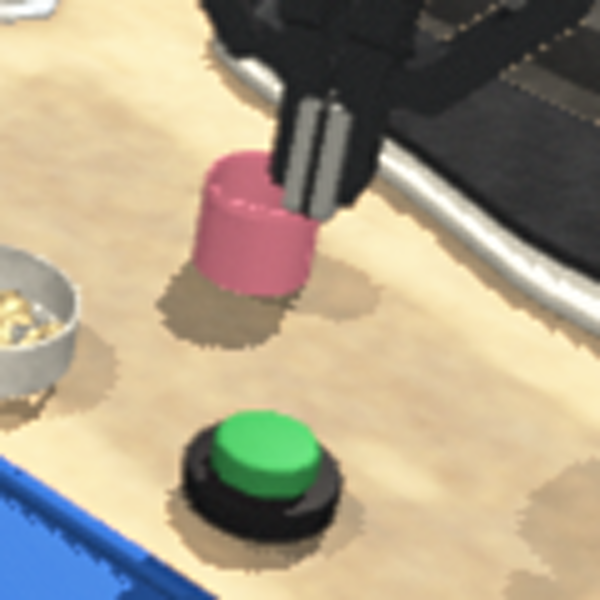

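The tips look about 20 mm off the stated 17 mm nose, either higher or displaced sideways. I'll use the top view to separate the two.

```bash
python3 - <<'E'
from h import *
import cv2
im=get_image("top");cv2.imwrite("pics/t2.png",cv2.resize(im[150:310,330:490],(640,640),interpolation=cv2.INTER_CUBIC)[:600,:,::-1])
s=read_state();print(s['joints'],s['position'])
c=calibration("top")
for z in (20,85,102,180):
    p=R.from_quat(c['rotation']).inv().apply(np.array([669.2,-114.9,z])-c['position']);u=c['cx']+c['fx']*p[0]/-p[2];v=c['cy']-c['fy']*p[1]/-p[2];print(z,u,v,(u-330)*4,(v-150)*4)
E
```

```text
[ 0.06700457  0.57419865 -0.00496344 -0.00261075 -0.99019741 -1.35023132] [ 669.22547173 -114.59038195  101.99685082]
20 416.64990926310304 231.44581117075552 346.59963705241216 325.7832446830221
85 421.88190461037493 224.821740043646 367.5276184414997 299.286960174584
102 423.33945072285786 222.97638497750216 373.35780289143145 291.90553991000866
180 430.5653178866631 213.82793302540924 402.2612715466523 255.31173210163695
```

View pics/t2.png

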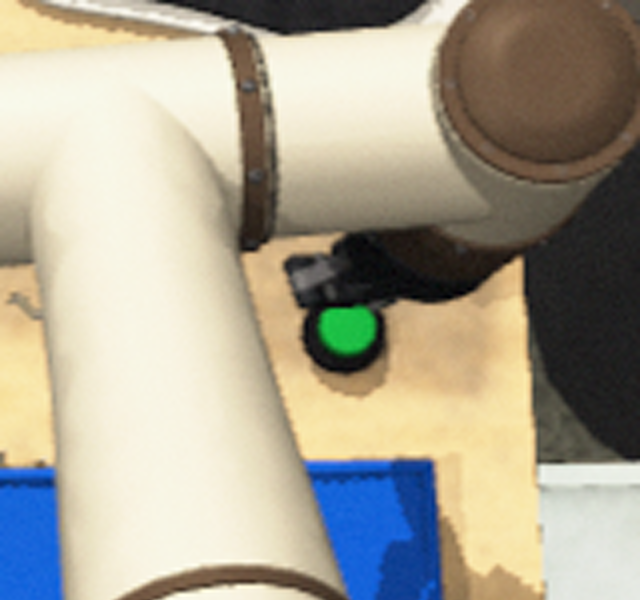

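In the top view the visible knuckle, crop (310,280), lies about where a gripper with no sideways shift would put it. So the tips seem to be higher than expected rather than displaced. I'll descend partway and compare again.

>>> jog_arm:
  increments:
    - [0,0.0005,0.015,0]
    - [0,0.0005,0.035,0]
    - [0,0.0005,0.05,0]
    - [0,0.0005,0.05,0]
    - [0,0.0005,0.05,0]

```text
clock: 3.12
position: [669.6, -114.1, 52.4]
ee_rot: [-0.143, 0.99, 0.001, 0.001]
contact_force: [-0.7, -0.5, 0.3]
gripper_width: 0.3
```

```bash
python3 - <<'E'
from h import *
import cv2
im=get_image("scene");cv2.imwrite("pics/s3.png",cv2.resize(im[210:330,400:520],(600,600),interpolation=cv2.INTER_CUBIC)[:,:,::-1])
delta(668.7,-114.1,40)
E
```

```text
3.175 [ 669.8 -114.    52.7] tool delta m [0.0011 0.0002 0.0127] F [0.37 0.26 0.36] w 0.1
```

View pics/s3.png

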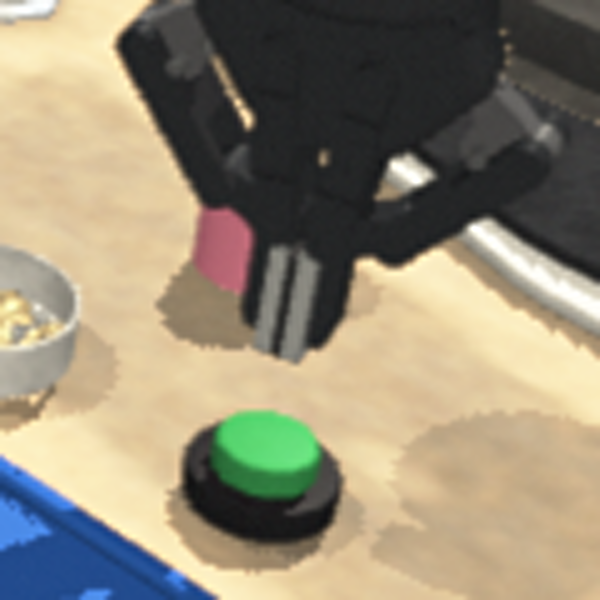

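Now the tips end at crop (280,360). Extrapolating the motion, they reach the cap centre (266,440) after about 27 mm more. I'll go down in small steps and watch the force.

>>> jog_arm:
  increments:
    - [0.001,0,0.006,0]
    - [0.001,0,0.011,0]
    - [0.001,0,0.014,0]
    - [0.001,0,0.014,0]
    - [0.001,0,0.014,0]

```text
clock: 3.8
position: [669.0, -114.3, 38.8]
ee_rot: [-0.143, 0.99, 0.001, 0.002]
contact_force: [-0.5, 0.3, -0.3]
gripper_width: 0.2
```

```bash
python3 - <<'E'
from h import *
import cv2
im=get_image("scene");im2=get_image("top")
a=cv2.resize(im[230:330,400:500],(400,400),interpolation=cv2.INTER_CUBIC);b=cv2.resize(im2[180:280,365:465],(400,400),interpolation=cv2.INTER_CUBIC)
cv2.imwrite("pics/s4.png",np.hstack([a,b])[:,:,::-1])
delta(668.7,-114.1,30)
E
```

```text
3.9 [ 669.  -114.3   38.9] tool delta m [0.0003 0.0002 0.0089] F [ 0.33 -0.1   0.27] w 0.5
```

View pics/s4.png

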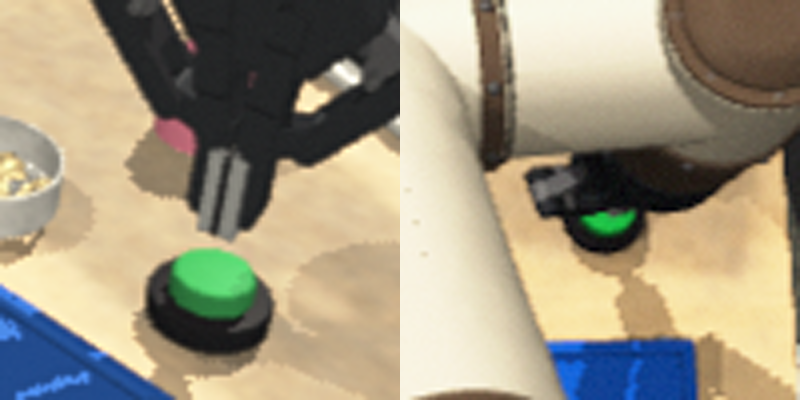

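No contact yet at TCP 38.8, so the tips are indeed less than 17 mm ahead. Continuing down.

>>> jog_arm:
  increments:
    - [0,0,0.003,0]
    - [0,0,0.006,0]
    - [0,0,0.007,0]
    - [0,0,0.007,0]

```text
clock: 4.4
position: [669.0, -114.3, 31.7]
ee_rot: [-0.143, 0.99, 0.001, 0.002]
contact_force: [0.4, -0.7, -0.1]
gripper_width: 0.0
```

```bash
python3 - <<'E'
from h import *
import cv2
im=get_image("scene");im2=get_image("top")
a=cv2.resize(im[230:330,400:500],(400,400),interpolation=cv2.INTER_CUBIC);b=cv2.resize(im2[180:280,365:465],(400,400),interpolation=cv2.INTER_CUBIC)
cv2.imwrite("pics/s5.png",np.hstack([a,b])[:,:,::-1])
delta(668.7,-114.1,30)
E
```

```text
4.5 [ 669.1 -114.3   32. ] tool delta m [0.0003 0.0003 0.002 ] F [0.03 0.1  0.38] w 0.2
```

View pics/s5.png

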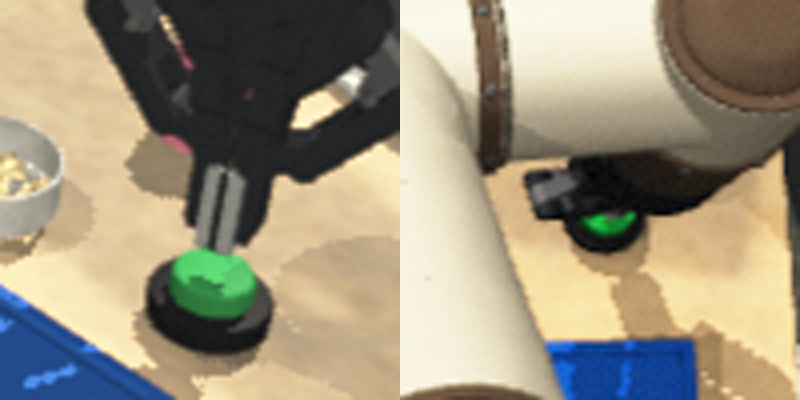

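The tip now overlaps the cap's rear edge in the picture at crop (215,255), still above it and with no force. Continuing in smaller steps.

>>> jog_arm:
  increments:
    - [0,0,0.002,0]
    - [0,0,0.004,0]
    - [0,0,0.006,0]
    - [0,0,0.006,0]

```text
clock: 5.0
position: [668.9, -114.3, 25.6]
ee_rot: [-0.143, 0.99, 0.001, 0.001]
contact_force: [-0.2, 0.5, 1.1]
gripper_width: 0.1
```

```bash
python3 - <<'E'
from h import *
import cv2
im=get_image("scene")
cv2.imwrite("pics/s6.png",cv2.resize(im[250:330,410:490],(600,600),interpolation=cv2.INTER_CUBIC)[:,:,::-1])
delta(668.7,-114.1,30)
E
```

```text
5.05 [ 669.1 -114.3   25.8] tool delta m [ 0.0003  0.0003 -0.0042] F [ 0.39 -0.95  0.66] w -0.2
```

View pics/s6.png

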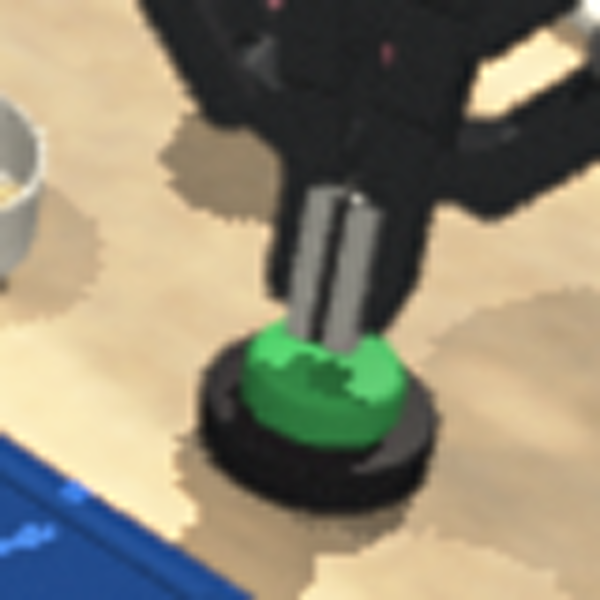

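The tips are about to touch the cap, well inside its edge, with their shadow on it. Pressing now.

>>> jog_arm:
  increments:
    - [0,0,0.002,0]
    - [0,0,0.004,0]
    - [0,0,0.005,0]
    - [0,0,0.005,0]

```text
clock: 5.55
position: [669.0, -114.3, 20.7]
ee_rot: [-0.143, 0.99, 0.001, 0.001]
contact_force: [-0.4, -1.0, 0.9]
gripper_width: -0.0
```

>>> jog_arm:
  increments:
    - [0,0,0.002,0]
    - [0,0,0.003,0]
    - [0,0,0.003,0]

```text
clock: 5.92
position: [669.0, -114.3, 17.8]
ee_rot: [-0.143, 0.99, 0.001, 0.002]
contact_force: [-0.4, 0.6, 2.1]
gripper_width: -0.0
```

```bash
python3 - <<'E'
from h import *
import cv2
im=get_image("scene")
cv2.imwrite("pics/s7.png",cv2.resize(im[250:330,410:490],(600,600),interpolation=cv2.INTER_CUBIC)[:,:,::-1])
delta(668.7,-114.1,30)
E
```

```text
5.975 [ 669.  -114.3   17.9] tool delta m [ 0.0002  0.0003 -0.0121] F [0.2  1.51 1.71] w -0.1
```

View pics/s7.png

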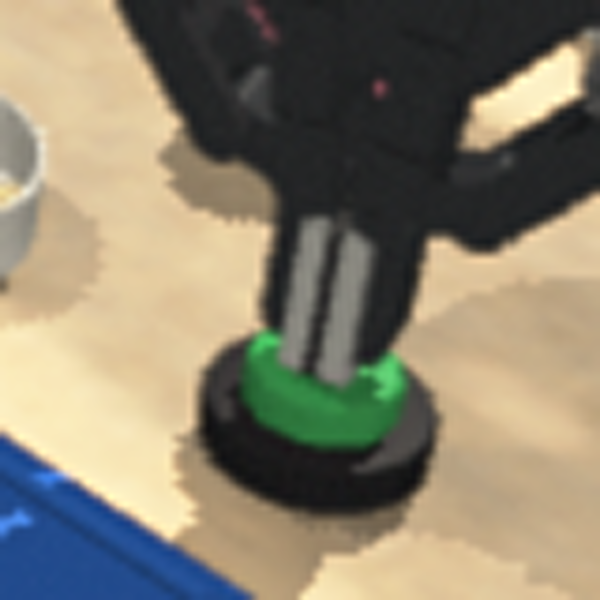

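The tips now sit on the middle of the cap with about 2 N, so contact comes at TCP ≈ 18–19 and the real nose is about 4 mm. Pressing on.

>>> jog_arm:
  increments:
    - [0,0,0.002,0]
    - [0,0,0.004,0]
    - [0,0,0.004,0]

```text
clock: 6.35
position: [669.1, -114.3, 14.1]
ee_rot: [-0.143, 0.99, 0.001, 0.002]
contact_force: [-0.1, 0.3, 3.7]
gripper_width: 0.1
```

>>> jog_arm:
  increments:
    - [0,0,0.002,0]
    - [0,0,0.003,0]
    - [0,0,0.003,0]

```text
clock: 6.72
position: [669.1, -114.3, 12.1]
ee_rot: [-0.143, 0.99, 0.001, 0.002]
contact_force: [-3.2, 1.1, 8.5]
gripper_width: 0.0
```

>>> jog_arm:
  increments:
    - [0,0,0.001,0]
    - [0,0,0.002,0]
    - [0,0,0.002,0]
    - [0,0,0.002,0]

```text
clock: 7.22
position: [669.2, -114.3, 12.1]
ee_rot: [-0.143, 0.99, 0.0, 0.002]
contact_force: [-4.0, 1.6, 11.4]
gripper_width: -0.0
```

```bash
python3 - <<'E'
from h import *
import cv2
im=get_image("scene")
cv2.imwrite("pics/s8.png",cv2.resize(im[250:330,410:490],(600,600),interpolation=cv2.INTER_CUBIC)[:,:,::-1])
delta(668.7,-114.1,110)
E
```

```text
7.275 [ 669.2 -114.3   12. ] tool delta m [ 0.0001  0.0003 -0.098 ] F [-4.43  0.97 10.94] w 0.1
```

View pics/s8.png

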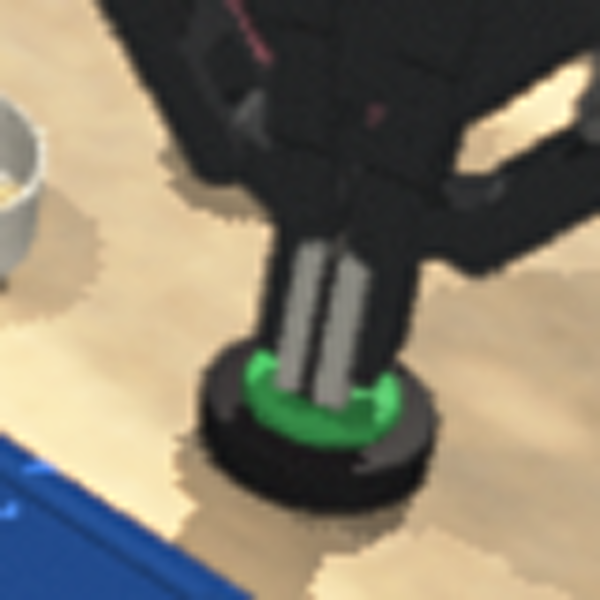

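The press bottomed: TCP held at 12.1 while the force rose to 11 N, and the cap now sits at housing level. Total travel was about 18 → 12 mm, as expected. Lifting off.

>>> jog_arm:
  increments:
    - [0,0,-0.005,0]
    - [0,0,-0.02,0]
    - [0,0,-0.06,0]
    - [0,0,-0.11,0]
    - [0,0,-0.16,0]
    - [0,0,-0.19,0]
    - [0,0,-0.2,0]
    - [0,0,-0.2,0]

```text
clock: 8.28
position: [668.3, -114.4, 211.6]
ee_rot: [-0.143, 0.99, 0.001, 0.002]
contact_force: [-1.0, -0.1, 0.2]
gripper_width: -0.2
```

```bash
python3 - <<'E'
from h import *
import cv2
im=get_image("scene");cv2.imwrite("pics/s9.png",im[:,:,::-1])
delta(450,0,215); delta(537.7,345,103)
E
```

```text
8.325 [ 667.8 -114.3  210.4] tool delta m [ 0.1765  0.1714 -0.0046] F [-0.22 -0.12  0.09] w -0.3
8.325 [ 667.8 -114.3  210.4] tool delta m [-0.0053  0.4773  0.1081] F [-0.22 -0.12  0.09] w -0.3
```

View pics/s9.png

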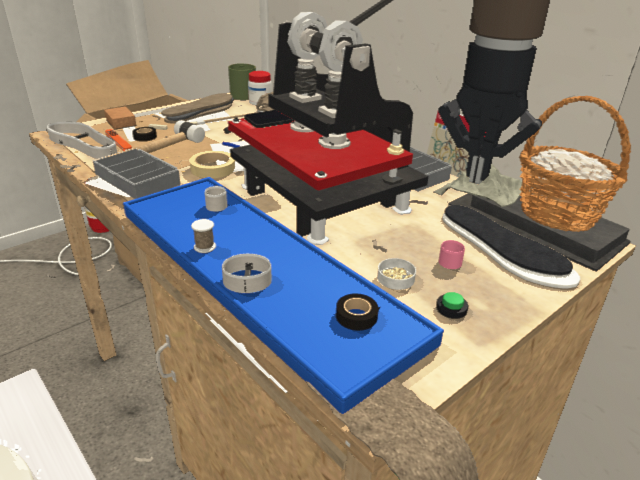

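The cap is up again at (453,299) and nothing else has moved. Now moving round to the die, staying in front of the press.

>>> jog_arm:
  increments:
    - [0.02,0.02,0,0]
    - [0.06,0.055,0,0]
    - [0.1,0.095,0,0]
    - [0.14,0.135,0,0]
    - [0.17,0.18,0,0]
    - [0.18,0.23,0,0]
    - [0.18,0.28,0,0]
    - [0.18,0.32,0,0]
    - [0.18,0.345,0,0]
    - [0.18,0.35,0,0]

```text
clock: 9.57
position: [394.9, 170.8, 209.1]
ee_rot: [-0.144, 0.99, -0.0, -0.001]
contact_force: [-0.4, -0.4, -0.8]
gripper_width: 0.2
```

```bash
python3 - <<'E'
from h import *
import cv2
im=get_image("scene");cv2.imwrite("pics/s10.png",im[:,:,::-1])
im=get_image("top");cv2.imwrite("pics/t10.png",im[:,:,::-1])
delta(537.7,345,103);print(read_state()['joints'].round(2))
E
```

```text
9.675 [395.4 170.  209.5] tool delta m [-0.1863  0.1273  0.1063] F [ 0.86 -0.69 -0.43] w -0.1
[ 0.79  0.06 -0.47 -0.   -1.04 -2.07]
```

View pics/s10.png

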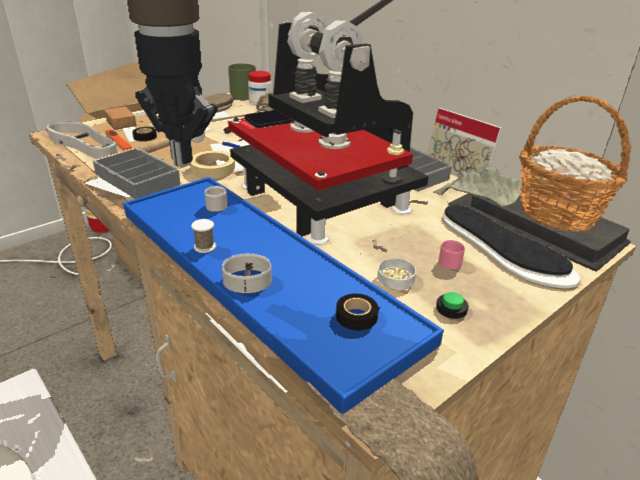

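View pics/t10.png

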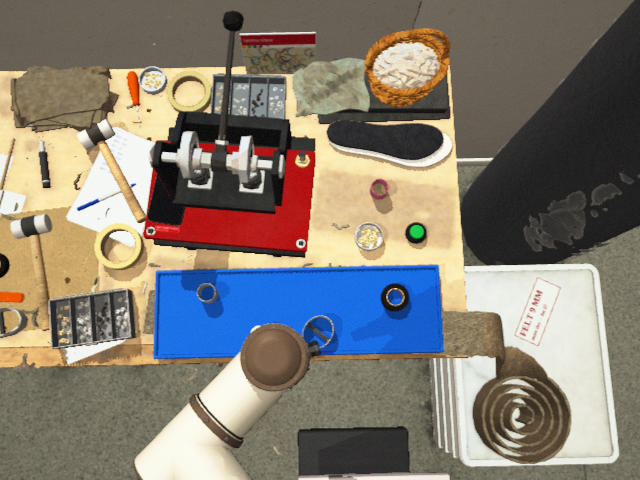

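The view is clear: the gripper is in front of the press and high above the board. Moving to above the die.

>>> jog_arm:
  increments:
    - [-0.02,0.014,0,0]
    - [-0.06,0.041,0,0]
    - [-0.1,0.068,0.0,0]
    - [-0.14,0.096,0.0,0]
    - [-0.17,0.116,0.02,0]
    - [-0.1863,0.1273,0.05,0]
    - [-0.1863,0.1273,0.08,0]
    - [-0.1863,0.1273,0.1,0]
    - [-0.1863,0.1273,0.1063,0]
    - [-0.1863,0.1273,0.1063,0]

```text
clock: 10.92
position: [538.1, 344.1, 102.7]
ee_rot: [-0.143, 0.99, -0.0, -0.001]
contact_force: [-0.2, 0.4, 0.3]
gripper_width: -0.0
```

```bash
python3 - <<'E'
from h import *
import cv2
im=get_image("scene");cv2.imwrite("pics/s11.png",cv2.resize(im[110:250,130:310],(720,560),interpolation=cv2.INTER_CUBIC)[:,:,::-1])
delta(537.7,345,103)
E
```

```text
10.975 [538.4 344.7 103.6] tool delta m [0.0005 0.0005 0.0006] F [0.37 1.1  0.2 ] w -0.1
```

View pics/s11.png

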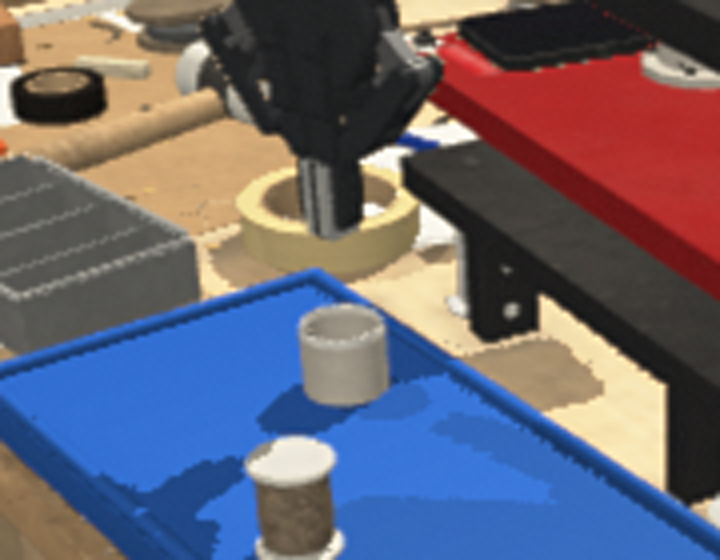

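```bash
python3 - <<'E'
from h import *
for z in (86,98,103): print(z,plane('scene',212.3,168,z).round(1))
E
```

```text
86 [561.1 389.1  86. ]
98 [548.1 365.6  98. ]
103 [542.7 355.8 103. ]
```

The tips show about 45 mm above the rim and over the axis. I'll lower slightly, to about 33 mm clearance, and compare the pixel with the prediction.

>>> jog_arm:
  increments:
    - [0.0005,0.0005,0.003,0]
    - [0.0005,0.0005,0.005,0]
    - [0.0005,0.0005,0.005,0]

```text
clock: 11.35
position: [537.7, 345.0, 98.8]
ee_rot: [-0.143, 0.99, 0.0, -0.0]
contact_force: [-0.0, -0.4, 0.1]
gripper_width: 0.2
```

```bash
python3 - <<'E'
from h import *
import cv2
im=get_image("scene");im2=get_image("top")
cv2.imwrite("pics/s12.png",np.hstack([cv2.resize(im[140:220,175:255],(400,400),interpolation=cv2.INTER_CUBIC),cv2.resize(im2[250:330,160:240],(400,400),interpolation=cv2.INTER_CUBIC)])[:,:,::-1])
delta(537.7,345,98)
c=calibration("scene")
for z in (61,81,94,98):
    p=R.from_quat(c['rotation']).inv().apply(np.array([537.7,345,z])-c['position']);u=c['cx']+c['fx']*p[0]/-p[2];v=c['cy']-c['fy']*p[1]/-p[2];print(z,(u-175)*5,(v-140)*5)
E
```

```text
11.45 [537.8 345.1  98.8] tool delta m [ 0.0001 -0.0001  0.0008] F [-0.   -0.34 -0.14] w 0.1
61 199.2483416700361 255.32711372362655
81 194.9316539687979 207.22448741380376
94 192.07659666326308 175.40940970459516
98 191.19016354495741 165.53152091818205
```

View pics/s12.png

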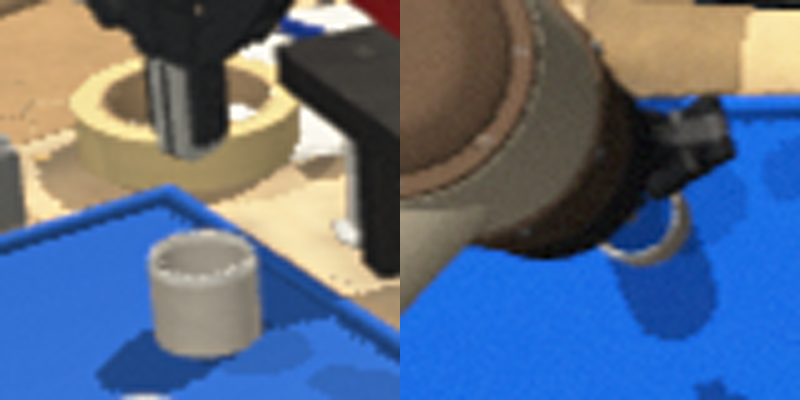

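The tips' lower end is at crop (188,150), and the die axis at z≈104 projects to (190,151). So the tips are over the axis at z≈104, about TCP + 5 mm, which agrees with the button contact (TCP 18 for a cap at 22.8). I'd had that sign reversed. I'll lower 5 mm to about 38 mm above the rim and hold.

>>> jog_arm:
  increments:
    - [0,0,0.003,0]
    - [0,0,0.005,0]
    - [0,0,0.005,0]
    - [0,0,0.005,0]
    - [0,0,0.005,0]
    - [0,0,0.005,0]
    - [0,0,0.005,0]
    - [0,0,0.005,0]
    - [0,0,0.005,0]
    - [0,0,0.005,0]

```text
clock: 12.7
position: [537.8, 345.1, 93.8]
ee_rot: [-0.143, 0.99, 0.0, -0.0]
contact_force: [0.4, 0.3, -0.2]
gripper_width: -0.1
```

>>> jog_arm:
  increments:
    - [0,0,0,0]
    - [0,0,0,0]
    - [0,0,0,0]
    - [0,0,0,0]
    - [0,0,0,0]
    - [0,0,0,0]
    - [0,0,0,0]
    - [0,0,0,0]
    - [0,0,0,0]
    - [0,0,0,0]

```text
clock: 13.95
position: [537.7, 345.1, 93.8]
ee_rot: [-0.143, 0.99, 0.0, -0.0]
contact_force: [0.0, -0.6, -0.4]
gripper_width: 0.0
```

>>> jog_arm:
  increments:
    - [0,0,0,0]
    - [0,0,0,0]
    - [0,0,0,0]
    - [0,0,0,0]
    - [0,0,0,0]
    - [0,0,0,0]
    - [0,0,0,0]
    - [0,0,0,0]
    - [0,0,0,0]
    - [0,0,0,0]

```text
clock: 15.2
position: [537.7, 345.1, 93.8]
ee_rot: [-0.143, 0.99, 0.0, -0.0]
contact_force: [0.5, 0.2, 0.3]
gripper_width: 0.1
```

```bash
python3 -c "
from h import *
delta(520,200,210);delta(521.5,-56.5,80)"
```

```text
15.2 [537.7 345.1  93.8] tool delta m [ 0.0582 -0.1341 -0.1163] F [0.47 0.18 0.29] w 0.1
15.2 [537.7 345.1  93.8] tool delta m [ 0.1296 -0.3805  0.0136] F [0.47 0.18 0.29] w 0.1
```

Held for about 3.5 s. Now up and across to the tape.

>>> jog_arm:
  increments:
    - [0,0,-0.03,0]
    - [0.01,0,-0.08,0]
    - [0.04,-0.02,-0.11,0]
    - [0.08,-0.06,-0.11,0]
    - [0.12,-0.11,-0.11,0]
    - [0.15,-0.16,-0.11,0]
    - [0.16,-0.21,-0.11,0]
    - [0.16,-0.26,-0.11,0]
    - [0.15,-0.3,-0.11,0]
    - [0.15,-0.32,-0.11,0]

```text
clock: 16.45
position: [485.5, -6.1, 203.8]
ee_rot: [-0.142, 0.99, 0.0, 0.0]
contact_force: [-0.5, 1.0, -0.2]
gripper_width: -0.1
```

```bash
python3 -c "
from h import *
delta(521.5,-56.5,78)"
```

```text
16.45 [485.5  -6.1 203.8] tool delta m [-0.0203 -0.0586  0.1258] F [-0.54  0.98 -0.23] w -0.1
```

>>> jog_arm:
  increments:
    - [-0.007,-0.02,0,0]
    - [-0.017,-0.05,0.01,0]
    - [-0.0203,-0.0586,0.04,0]
    - [-0.0203,-0.0586,0.08,0]
    - [-0.0203,-0.0586,0.11,0]
    - [-0.0203,-0.0586,0.123,0]
    - [-0.0203,-0.0586,0.1258,0]
    - [-0.0203,-0.0586,0.1258,0]

```text
clock: 17.45
position: [522.4, -56.4, 79.0]
ee_rot: [-0.143, 0.99, 0.0, 0.001]
contact_force: [0.3, 0.4, -0.2]
gripper_width: 0.2
```

```bash
python3 - <<'E'
from h import *
import cv2
im=get_image("scene");im2=get_image("top");cv2.imwrite("pics/s13f.png",im[:,:,::-1])
cv2.imwrite("pics/s13.png",np.hstack([cv2.resize(im[250:350,310:410],(400,400),interpolation=cv2.INTER_CUBIC),cv2.resize(im2[250:350,345:445],(400,400),interpolation=cv2.INTER_CUBIC)])[:,:,::-1])
delta(521.5,-56.5,78)
c=calibration("scene")
for z in (45,61,78,83):
    p=R.from_quat(c['rotation']).inv().apply(np.array([521.5,-56.5,z])-c['position']);u=c['cx']+c['fx']*p[0]/-p[2];v=c['cy']-c['fy']*p[1]/-p[2];print(z,(u-310)*4,(v-250)*4)
E
```

```text
17.55 [522.4 -56.3  79.2] tool delta m [0.0009 0.0001 0.0012] F [ 0.02 -0.23  0.46] w -0.1
45 188.8295056953698 227.13836777216557
61 191.5876338249143 190.91160190834012
78 194.58778913602873 151.50591844982318
83 195.48421852994215 139.73172369110785
```

View pics/s13.png

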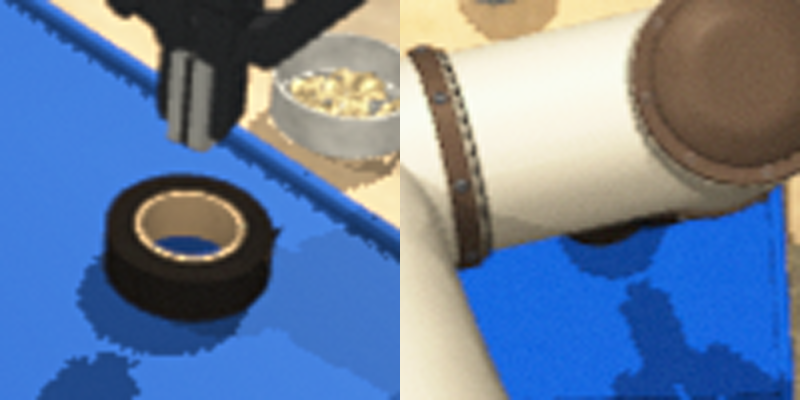

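View pics/s13f.png

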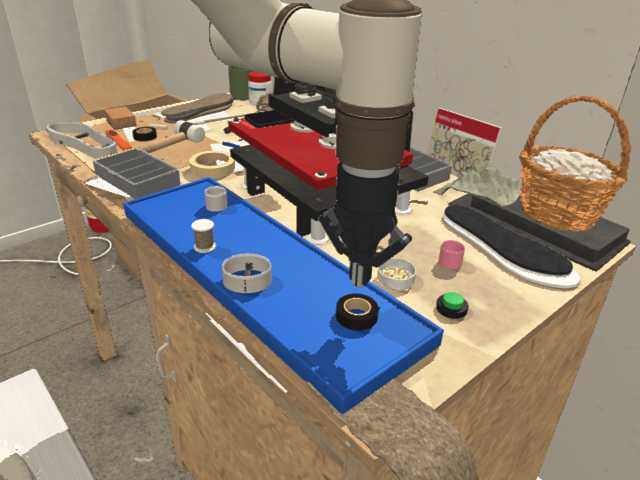

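The tip end at crop (195,142) matches the projected tape axis at z≈83, so the tips are over the middle, about 38 mm above the tape. The die, spool, heel die, tin and tape are all where they were. Holding here.

>>> jog_arm:
  increments:
    - [0.001,0,0.001,0]
    - [0.001,0,0.001,0]
    - [0.001,0,0.001,0]
    - [0.001,0,0.001,0]
    - [0.001,0,0.001,0]
    - [0.001,0,0.001,0]
    - [0.001,0,0.001,0]
    - [0.001,0,0.001,0]
    - [0.001,0,0.001,0]
    - [0.001,0,0.001,0]

```text
clock: 18.8
position: [521.4, -56.6, 78.2]
ee_rot: [-0.142, 0.99, 0.0, 0.002]
contact_force: [-0.7, 0.3, 1.3]
gripper_width: -0.1
```

>>> jog_arm:
  increments:
    - [0,0,0,0]
    - [0,0,0,0]
    - [0,0,0,0]
    - [0,0,0,0]
    - [0,0,0,0]
    - [0,0,0,0]
    - [0,0,0,0]
    - [0,0,0,0]
    - [0,0,0,0]
    - [0,0,0,0]

```text
clock: 20.05
position: [521.4, -56.6, 78.2]
ee_rot: [-0.142, 0.99, 0.0, 0.002]
contact_force: [-0.4, -1.2, 0.3]
gripper_width: 0.2
```

>>> jog_arm:
  increments:
    - [0,0,0,0]
    - [0,0,0,0]
    - [0,0,0,0]
    - [0,0,0,0]
    - [0,0,0,0]
    - [0,0,0,0]
    - [0,0,0,0]
    - [0,0,0,0]
    - [0,0,0,0]
    - [0,0,0,0]

```text
clock: 21.3
position: [521.4, -56.6, 78.2]
ee_rot: [-0.142, 0.99, 0.0, 0.002]
contact_force: [0.8, 0.0, -0.1]
gripper_width: -0.0
```

```bash
python3 -c "
from h import *
delta(521.5,-56.5,78);print(job_done())"
```

```text
21.3 [521.4 -56.6  78.2] tool delta m [-0.0001  0.0001  0.0002] F [ 0.81  0.03 -0.07] w -0.0
the job is handed in; nothing more can be done
None
```

I pressed the green button right down and let it come back up. I then held the shut fingertips about 38 mm over the round die for about 3.5 s. The arm finished still over the middle of the black tape, about 38 mm up, and I handed the job in at 21.3 s.

- **Button:** the arm stopped moving down about 6 mm after contact while the push rose to 11 N, and the cap showed up again in the picture after the lift.
- **Pointing:** over both the die and the tape, the camera view put the tips on the axis to within a few millimetres. My last picture showed nothing had moved, and force stayed near zero throughout the pointing.
- **Disagreement:** the button contact and the pictures put the shut fingertips about 5 mm behind the reported TCP, not 17 mm ahead as stated. I set the heights by what I saw. If the stated figure were right, the tips would have been about 16 mm above both.

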